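Tip the parts case down and push it home in its bay

ROBOT

A 6-joint arm with a two-finger parallel gripper is mounted at the origin on the work surface. World frame = base frame: x ahead of the robot, y to its left, z up, the work surface at z = 0. Lengths are in m, angles in rad, forces in N, time in s.
With the tool pointing down it reaches from about 0.25 to 0.85 m from the base axis. Payload 12.5 kg.
Tool frame: the origin (TCP) lies midway between the tips of the shut fingers; the grasp point (between the pads) lies 19 mm behind it (tcp_to_grasp is the z of the grasp point in the tool frame, in m); z points along the fingers, y is the line along which they close (so a half turn about z gives the same grasp; the last joint's range is limited). The gripper opens to 93 mm and grips with 3 to 60 N. Pads are 15 mm wide; open, the fingers measure 128 mm over their backs; the gripper's body (75 mm by 188 mm) begins 65 mm behind the grasp point.
Start: joints at [-1.303, 0.351, 1.652, -0, 1.139, -0.085], TCP at [0.19, -0.516, 0.219] pointing down, gripper open.
Joint ranges: [-2.75, 2.75], [-0.79, 2.1], [0.01, 2.65], [-1.57, 4.71], [0.07, 3.14], [-2.87, 2.87]. Speed limits (rad/s): [2.22, 2.22, 2.79, 3.14, 3.14, 3.14].

INTERFACE

Orientations are given as a unit quaternion [w, x, y, z].
In Python, from rig import * gives the robot as it stands.
- The arm moves only by the tool carry_out, never from a script. Its argument "plan" is one flat list of numbers, 6 for each row, row after row: the shift along the world's x, y, z each as a share of 0.25 m, from -1 to 1, then the turn, a rotation vector about the world's x, y, z each as a share of 120 degrees, from -1 to 1. A call has 1 to 8 rows; each row is the pose to reach, as a shift and turn from the pose commanded when the call began; what a row does not reach only later rows make up. A row lasts 1/12 s, in which the tool goes at most 41.7 mm and 7.16 degrees, less where a joint would pass 70% of its speed; a pose out of reach is approached as far as the arm can. A call with a number of a shift or a turn outside -1 to 1 is refused whole. A call with a gripper value outside its range is refused whole. "grip" is the opening, from -1 (shut) to 1 (fully open), set as the call begins (left out, the last holds). The fingers move at their own pace and stop on an object; "grip_force" is the grip in N (left out, the last holds). Time passes only in rows, so rows that repeat a pose let the fingers close. It gives the time, the measured TCP pose, the force, the opening and the grip force at its end, in the units of the state.
- get_state(): the state, without advancing time (a new reading comes with each control period).
- grab_frame(name): name is "side" or "top" or "wrist"; returns the picture (420x560x3 uint8, red, green, blue); there is no depth.
- get_calibration(name): a dict with "vertical_fov" (degrees; the focal length in pixels is half the picture's height over the tangent of half this angle, whatever the lens; pixels are square), "cx", "cy" (the principal point, pixels), "origin" and "rotation" of the camera in the world. Camera axes: x right, y up, looking along -z (the intrinsics and any distortion apply to the point x, -y, -z); pixel columns grow to the right and rows downward; lengths in m; the calibration is good to about 2 mm. A picture is of the moment at which its call begins: read the wrist's pose just before it. get_calibration takes no time and is no camera call; for the wrist camera it gives the pose at the moment of the call.
- job_done(): hands the job in; it is judged then, once.
The state is a dict: "t": time; "qpos": joint angles; "qd": joint speeds; "joint_torque": joint torques, N m; "eef_pos": TCP position; "eef_rot": TCP orientation; "force": force on the tool from outside, world axes, zero at the start; "torque": the same for the moment, N m; "grip_width": finger opening in m; "gripper_force": force on a finger pad.
Only numpy, scipy, OpenCV 4.12 (cv2) and the standard library are available. Lean on these libraries where they do the work, as an engineer would, in place of code of your own. Each camera call takes 0.05 s, during which the arm holds its last target. There are 200 camera calls.

TASK

The blue parts case has been left standing on its end in front of its bay on the bench. Push it over towards the bay so that it lies flat on its back with the lid up, and push it along the bench into the bay until it sits square against the bay's end wall. Only push it: do not lift or carry it, do not tip it over on its lid or sides, and leave the other things on the bench where they are.

Things in the scene. Friction and masses are not known exactly. Their poses are not given: they have to be found in the camera images.
- case: Flat blue plastic parts case, 120 mm long (its z), 90 wide (y), 40 thick (x), about 0.35 kg, standing loose on one short end before the bay. Origin: centre of that end. The lid (white panel, six coloured compartments, orange latch near the top) is at x = -20 mm and faces away from the bay; the plain back at x = +20 mm faces the bay, so x points to the bay while it stands.
- case_center (a point): Centre of the parts case: 60 mm above the bench while it stands, 20 mm when it lies flat. Pushed near its top the case tips rather than slides, and falls over by itself beyond about 18 degrees.
- case_lid (a point): Centre of the case's lid face; 40 mm above the bench when the case lies lid up.
- case_foot (a point): Middle of the lower edge of the case's back, the edge over which it tips; it rests on the bench while the case stands, tips, and lies on its back.
- bay: Bay fixed on the bench, for the lying case: dark wooden walls 30 mm high, open at top and front, no floor. Origin: on the bench at its middle. x points in from the mouth to the end wall (inner face x = +62 mm; case centre at x = +2 when home). Side walls' inner faces at y = +-54 from x = 18, flaring to +-71 mm at x = -20. The case starts 160 to 200 mm away on the -x side, roughly in line.
- tape: Yellow roll of tape lying flat, 68 mm across, 22 mm high, beside the case's path. Origin: centre of its underside. Leave alone.
- paint: Small paint jar with red cap, 34 mm across, 60 mm high, beside the bay. Origin: centre of its underside. Leave alone.
- driver: Screwdriver with an orange handle, 160 mm long, lying on the bench to the robot's right. Leave alone.
- glue: White glue bottle with orange cap, 50 mm across, 130 mm high, standing at the left. Origin: centre of its underside. Leave alone.
- penpot: Grey pot of pencils, 76 mm across, about 170 mm high with the pencils, at the far right. Origin: centre of its underside. Leave alone.
- eraser: White eraser, 55 x 24 x 14 mm, lying near the robot on the left. Leave alone.
- dish: Small blue ceramic dish, 80 mm across, 30 mm high, at the right. Origin: centre of its underside. Leave alone.

How it is judged:
By the outcome, as a careful person would: the job done as asked, in the order asked, and still so for the second after the job is handed in, with the robot touching nothing.
It also fails if it takes over 38 s, if anything falls off the work surface, if the arm or the gripper's body presses on something with over 40 N, if the wrist force passes 120 N, or if a joint passes its speed limit or range.

## Working session

There is one attempt and no reset: what is moved stays moved. The work goes in short steps, Python scripts to look and compute and a tool call to move; the robot and the scene stay as the last step left them, time stands still between calls to the robot, and variables do not carry over. Pictures are saved under pics/ and viewed, at most 10 in all, crops included, and the job is handed in when it is done.

Besides the shell and the picture viewer there is one more tool, called by a JSON object that holds its "op" and its "data", one argument or row to a line. carry_out: Moves the arm, as the interface text tells. Shift numbers are shares of 0.25 m and turn numbers shares of 120 degrees, none past 1 either way. Its arguments: {"type":"object","properties":{"plan":{"type":"array"},"grip":{"type":"number"},"grip_force":{"type":"number"}},"required":["plan"]}

```bash
ls; mkdir -p pics
python3 - <<'E'
from rig import *
import cv2
for n in("top","side"):
    f=grab_frame(n); cv2.imwrite(f"pics/{n}0.png",f[:,:,::-1]); print(n,get_calibration(n))
print(get_state())
E
```

```text
pics
top {'vertical_fov': 45.73874441008052, 'cx': 290.29034621313934, 'cy': 219.66658135568414, 'origin': array([ 0.38150338, -0.03079882,  1.34407674]), 'rotation': array([ 0.71202672,  0.05070417, -0.04143946, -0.69909214])}
side {'vertical_fov': 45.34195133428255, 'cx': 283.0525422279929, 'cy': 213.42553712157743, 'origin': array([-0.08763488,  0.79145207,  0.78456708]), 'rotation': array([-0.29615645, -0.16200919,  0.43463494,  0.83494721])}
{'t': 0.1, 'qpos': array([-1.30260909e+00,  3.51172708e-01,  1.65232901e+00, -1.84357056e-05,
        1.13911328e+00, -8.45700619e-02]), 'qd': array([ 0.00057643, -0.00254243, -0.0006782 ,  0.00129417, -0.00049178,
       -0.0015272 ]), 'joint_torque': array([ 6.67149507e-04, -4.98026276e+01, -2.85703862e+01,  7.00205541e-02,
        2.38726765e-02, -1.24592965e-06]), 'eef_pos': array([ 0.18997301, -0.51583005,  0.21817237]), 'eef_rot': array([-5.08252253e-04,  9.84484763e-01,  1.75469342e-01, -5.51991272e-05]), 'force': array([ 0.79970552,  0.60891079, -0.81872658]), 'torque': array([ 0.01406067, -0.01047724, -0.00801365]), 'gripper_force': 0.0, 'grip_width': 0.09273310691191888}
```

View pics/top0.png

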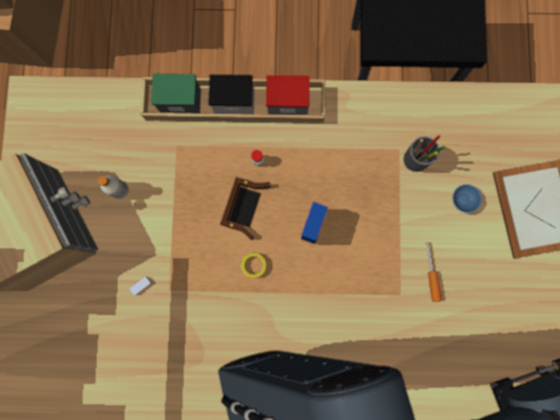

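View pics/side0.png

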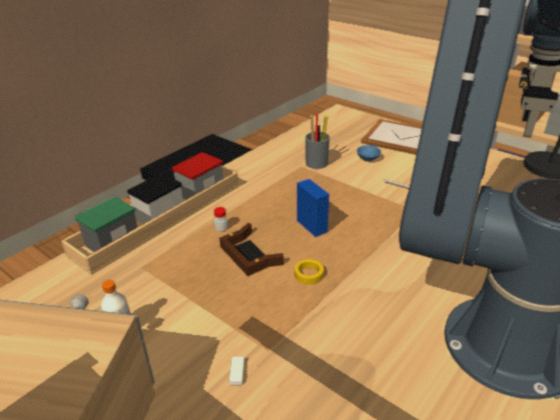

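The top view shows the bay at about (243,207) opening to the right, and the case standing at (315,222) with its back towards the bay. The tape is at (254,265) and the paint at (257,157). The side view agrees: the plain blue back faces the bay.

```bash
cat > h.py <<'E'
from rig import *
import numpy as np, cv2
from scipy.spatial.transform import Rotation as R
def cam(n):
    c=get_calibration(n); f=210/np.tan(np.radians(c["vertical_fov"])/2); r=np.array(c["rotation"])
    M=R.from_quat(r[[1,2,3,0]]).as_matrix() if r.size==4 else r
    return c,f,M
def cast(n,px,z):
    c,f,M=cam(n); px=np.atleast_2d(px).astype(float)
    d=np.c_[(px[:,0]-c["cx"])/f,-(px[:,1]-c["cy"])/f,-np.ones(len(px))]@M.T
    o=np.array(c["origin"]); return o+d*((z-o[2])/d[:,2])[:,None]
def proj(n,P):
    c,f,M=cam(n); q=(np.atleast_2d(P)-c["origin"])@M
    return np.c_[c["cx"]-f*q[:,0]/q[:,2], c["cy"]+f*q[:,1]/q[:,2]]
E
python3 - <<'E'
from h import *
for n,(x0,y0,w,h) in {"top":(200,140,170,150),"side":(190,170,170,130)}.items():
    im=cv2.imread(f"pics/{n}0.png"); c=cv2.resize(im[y0:y0+h,x0:x0+w],None,fx=4,fy=4,interpolation=cv2.INTER_CUBIC)
    cv2.imwrite(f"pics/{n}crop.png",c)
im=cv2.imread("pics/top0.png"); hsv=cv2.cvtColor(im,cv2.COLOR_BGR2HSV)
m=cv2.inRange(hsv,(105,120,40),(130,255,255)); m[:,:280]=0;m[:,350:]=0;m[:190]=0;m[260:]=0
c=max(cv2.findContours(m,0,1)[0],key=cv2.contourArea); print(cv2.minAreaRect(c), cv2.approxPolyDP(c,3,True)[:,0].tolist())
ys,xs=np.nonzero(m);print(hsv[ys,xs,2].min(),hsv[ys,xs,2].max())
E
```

```text
((313.8884582519531, 222.3236083984375), (14.865175247192383, 37.32593536376953), 19.025606155395508) [[315, 203], [302, 234], [311, 241], [316, 239], [326, 210]]
60 146
```

View pics/topcrop.png

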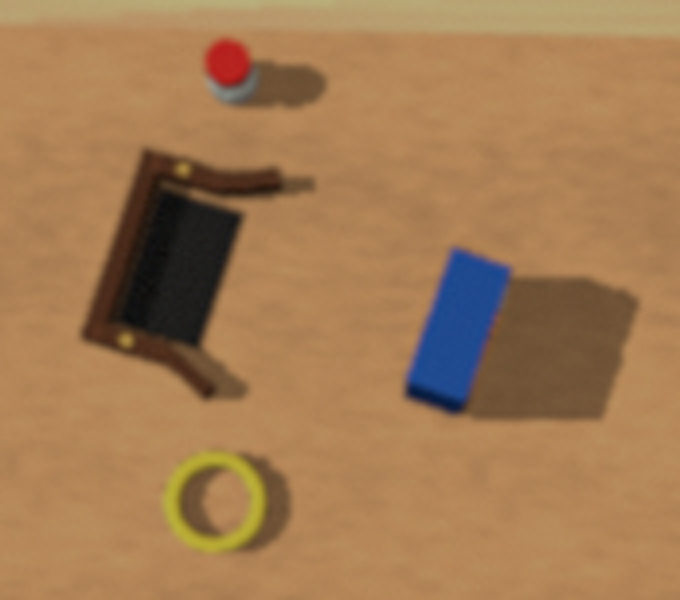

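View pics/sidecrop.png

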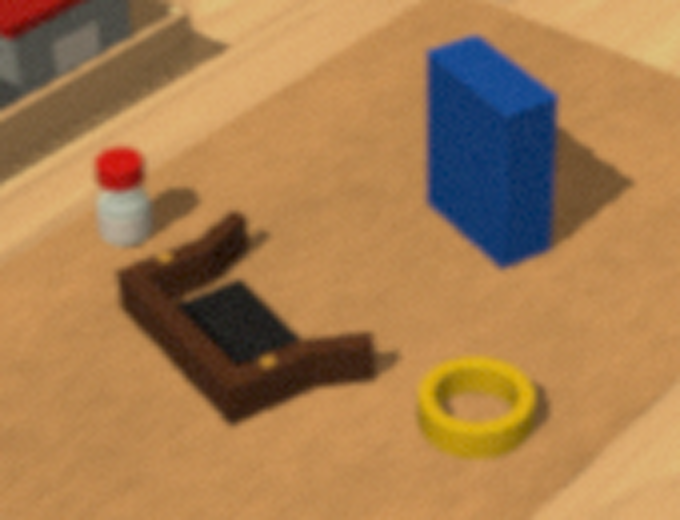

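Crop coordinates (full-frame pixel is crop/4 plus offset): in the top view, the case's top corners are at (455,248), (511,268), (465,400) and (408,385). The bay's end wall runs from (147,150) to (83,338), with brass dots at (183,170) and (125,340). In the side crop, the case's base corners are at (428,205), (503,267) and (550,248).

Run:
```python
from h import *
np.set_printoptions(precision=4,suppress=True)
T=lambda p:np.array(p)/4+[199.6,139.6]
S=lambda p:np.array(p)/4+[189.6,169.6]
c=cast("top",T([(455,248),(511,268),(465,400),(408,385)]),.12); print("case top",c,c.mean(0),np.linalg.norm(np.diff(c,axis=0),axis=1))
c=cast("side",S([(475,37),(555,97),(505,118),(428,50)]),.12);print("side top",c,c.mean(0),np.linalg.norm(np.diff(c,axis=0),axis=1))
c=cast("side",S([(428,205),(503,267),(550,248)]),0);print("side base",c,(c[0]+c[2])/2)
b=cast("top",T([(147,150),(83,338),(183,170),(125,340),(280,177),(210,393)]),.03);print("bay top",b)
b=cast("side",S([(121,275),(234,395),(165,258),(266,361),(240,216),(372,337)]),.03);print("bay side",b)
print("tape",cast("top",T([(215,501)]),.022),"paint",cast("top",T([(228,62)]),.06))
```

```text
case top [[ 0.5883 -0.0697  0.12  ]
 [ 0.5763 -0.1047  0.12  ]
 [ 0.4934 -0.0771  0.12  ]
 [ 0.5021 -0.0419  0.12  ]] [ 0.54   -0.0734  0.12  ] [0.037  0.0873 0.0363]
side top [[ 0.5764 -0.1042  0.12  ]
 [ 0.4947 -0.0773  0.12  ]
 [ 0.5047 -0.0394  0.12  ]
 [ 0.5902 -0.0729  0.12  ]] [ 0.5415 -0.0735  0.12  ] [0.0861 0.0393 0.0918]
side base [[ 0.5888 -0.0715  0.    ]
 [ 0.5088 -0.0477  0.    ]
 [ 0.497  -0.083  -0.    ]] [ 0.5429 -0.0773 -0.    ]
bay top [[0.6669 0.1357 0.03  ]
 [0.5385 0.1742 0.03  ]
 [0.6535 0.111  0.03  ]
 [0.5377 0.1461 0.03  ]
 [0.6498 0.0456 0.03  ]
 [0.5033 0.0884 0.03  ]]
bay side [[0.6653 0.1373 0.03  ]
 [0.5345 0.1763 0.03  ]
 [0.6563 0.1079 0.03  ]
 [0.5404 0.1426 0.03  ]
 [0.6498 0.0458 0.03  ]
 [0.5061 0.0872 0.03  ]]
tape [[0.4323 0.0838 0.022 ]] paint [[0.7206 0.0802 0.06  ]]
```

Both views agree within 2–3 mm. The bay origin is at about (0.582, 0.0865) with a 73.5° heading. The case is at (0.541, -0.074) with a 72° heading, which puts it at bay x = -166, y = -6 mm. Moving behind the case.

{"op": "carry_out", "data": {
  "plan": [0.1,0.11,0,0,0,0.05,0.2,0.22,0,0,0,0.1,0.3,0.33,0,0,0,0.15,0.4,0.44,0,0,0,0.2,0.5,0.55,0,0,0,0.25,0.6,0.66,0,0,0,0.3,0.7,0.77,0,0,0,0.35,0.8,0.88,0,0,0,0.4],
  "grip": -0.1
}}

```text
t: 0.77
eef_pos: [0.3909, -0.2945, 0.2186]
eef_rot: [-0.0, 0.827, 0.563, -0.0]
force: [-1.2, -0.5, 0.1]
grip_width: 0.0444
gripper_force: 0.0
```

{"op": "carry_out", "data": {
  "plan": [0.1,0.12,0,0,0,0.01,0.2,0.24,0,0,0,0.02,0.3,0.36,0,0,0,0.03,0.4,0.48,-0.1,0,0,0.042,0.47,0.57,-0.2,0,0,0.042,0.52,0.63,-0.33,0,0,0.042,0.52,0.63,-0.46,0,0,0.042,0.52,0.63,-0.46,0,0,0.042]
}}

```text
t: 1.43
eef_pos: [0.5173, -0.1365, 0.0982]
eef_rot: [-0.004, 0.802, 0.597, -0.003]
force: [-0.6, -0.6, -0.9]
grip_width: 0.0416
gripper_force: 0.0
```

Run:
```python
from h import *
im=grab_frame("side");cv2.imwrite("pics/side1.png",im[:,:,::-1]); im2=grab_frame("wrist");s=get_state();print(s["eef_pos"],s["eef_rot"],s["force"])
cv2.imwrite("pics/b1.png",np.hstack([cv2.resize(im[130:310,220:440],(440,360)),cv2.resize(im2,(360,360))])[:,:,::-1])
```

```text
[ 0.51958108 -0.13861942  0.10358249] [-8.70774013e-04  8.02515174e-01  5.96630742e-01 -6.28210933e-04] [ 1.13227931 -0.26076966 -0.32660321]
```

View pics/b1.png

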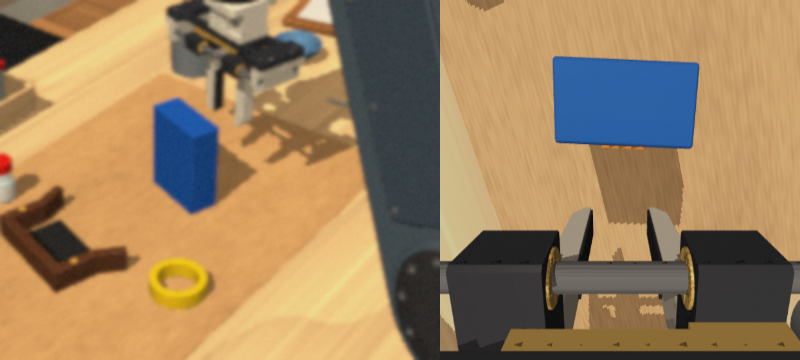

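The case is square ahead of the fingers, about 3 mm to the right, and the paint, tape and bay are clear. Next I push near the top along the bay axis.

{"op": "carry_out", "data": {
  "plan": [0.024,0.046,0,0,0,0,0.037,0.092,0,0,0,0,0.044,0.115,0,0,0,0,0.05,0.134,0,0,0,0,0.055,0.153,0,0,0,0,0.061,0.173,0,0,0,0,0.067,0.192,0,0,0,0,0.072,0.211,0,0,0,0]
}}

```text
t: 2.2
eef_pos: [0.5382, -0.0855, 0.1037]
eef_rot: [0.0, 0.803, 0.597, 0.0]
force: [-0.7, 0.6, 0.8]
grip_width: 0.042
gripper_force: 0.2
```

Run:
```python
from h import *
im=grab_frame("side");cv2.imwrite("pics/side2.png",im[:,:,::-1]);s=get_state();print(s["t"],s["eef_pos"],s["force"])
hsv=cv2.cvtColor(im,cv2.COLOR_RGB2HSV);m=cv2.inRange(hsv,(105,150,60),(130,255,255));m[:170]=0;m[260:]=0;m[:,:260]=0;m[:,360:]=0
c=max(cv2.findContours(m,0,1)[0],key=cv2.contourArea);print(cv2.approxPolyDP(c,3,True)[:,0].tolist())
```

```text
2.25 [ 0.53829423 -0.08480068  0.10363941] [-0.00882812  1.63774497  0.27016677]
[[300, 181], [291, 186], [297, 217], [316, 235], [325, 230], [320, 195]]
```

{"op": "carry_out", "data": {
  "plan": [0.006,0.019,0,0,0,0,0.011,0.038,0,0,0,0,0.017,0.058,0,0,0,0,0.023,0.077,0,0,0,0,0.028,0.096,0,0,0,0,0.034,0.115,0,0,0,0,0.034,0.115,0,0,0,0,0.034,0.115,0,0,0,0]
}}

```text
t: 2.92
eef_pos: [0.5466, -0.0568, 0.1036]
eef_rot: [-0.0, 0.802, 0.597, -0.0]
force: [0.2, -0.0, -0.1]
grip_width: 0.0419
gripper_force: 0.0
```

Run:
```python
from h import *
a=grab_frame("side");b=grab_frame("top");s=get_state();print(s["t"],s["eef_pos"],s["force"])
cv2.imwrite("pics/b2.png",np.hstack([cv2.resize(a[130:310,200:400],(400,360)),cv2.resize(b[130:310,190:390],(400,360))])[:,:,::-1])
```

```text
3.0167 [ 0.54652135 -0.05719682  0.10361473] [ 0.31303496 -0.24639079 -0.05050797]
```

View pics/b2.png

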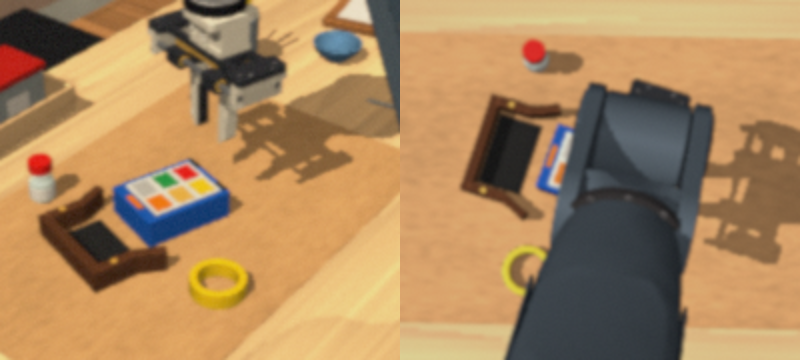

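The case lies lid up just before the bay and everything else is in place. I back off behind its end and lower.

{"op": "carry_out", "data": {
  "plan": [-0.02,-0.07,0,0,0,0,-0.045,-0.15,0,0,0,0,-0.07,-0.23,0,0,0,0,-0.07,-0.23,-0.1,0,0,0,-0.07,-0.23,-0.2,0,0,0,-0.07,-0.23,-0.29,0,0,0,-0.07,-0.23,-0.34,0,0,0,-0.07,-0.23,-0.34,0,0,0]
}}

```text
t: 3.68
eef_pos: [0.5276, -0.1144, 0.0164]
eef_rot: [-0.002, 0.803, 0.597, -0.001]
force: [-0.2, -0.8, -0.8]
grip_width: 0.0419
gripper_force: 0.0
```

Run:
```python
from h import *
np.set_printoptions(precision=4,suppress=True)
a=grab_frame("side");w=grab_frame("wrist");s=get_state();print(s["t"],s["eef_pos"],s["force"])
cv2.imwrite("pics/side3.png",a[:,:,::-1])
hsv=cv2.cvtColor(a,cv2.COLOR_RGB2HSV);m=cv2.inRange(hsv,(105,150,50),(130,255,255));m[:190]=0;m[270:]=0;m[:,:240]=0;m[:,:]*=1;m[:,340:]=0
c=max(cv2.findContours(m,0,1)[0],key=cv2.contourArea);p=cv2.approxPolyDP(cv2.convexHull(c),2.5,True)[:,0];print(p.tolist())
A=cv2.resize(a[190:270,240:340],(500,400),interpolation=2)
cv2.imwrite("pics/b3.png",np.hstack([A,cv2.resize(w,(300,225))[:,:] if 0 else cv2.copyMakeBorder(cv2.resize(w,(300,225)),0,175,0,0,0)])[:,:,::-1])
B=lambda q:np.c_[(q[:,:2]-[.582,.0865])@[.284,.959],(q[:,:2]-[.582,.0865])@[-.959,.284]]
print(B(cast("side",p,.04)),B(cast("side",p,0)))
print("bench",B(s["eef_pos"][None]))
```

```text
3.7833 [ 0.5293 -0.1147  0.0191] [-0.1939  0.2453 -0.0953]
[[258, 224], [312, 225], [313, 235], [275, 252], [258, 234]]
[[-0.0295 -0.0507]
 [-0.1385  0.031 ]
 [-0.1156  0.0657]
 [-0.0034  0.0674]
 [-0.0075 -0.0151]] [[-0.0572 -0.0987]
 [-0.172  -0.0126]
 [-0.1479  0.024 ]
 [-0.0297  0.0257]
 [-0.034  -0.0611]]
bench [[-0.2079 -0.0066]]
```

View pics/b3.png

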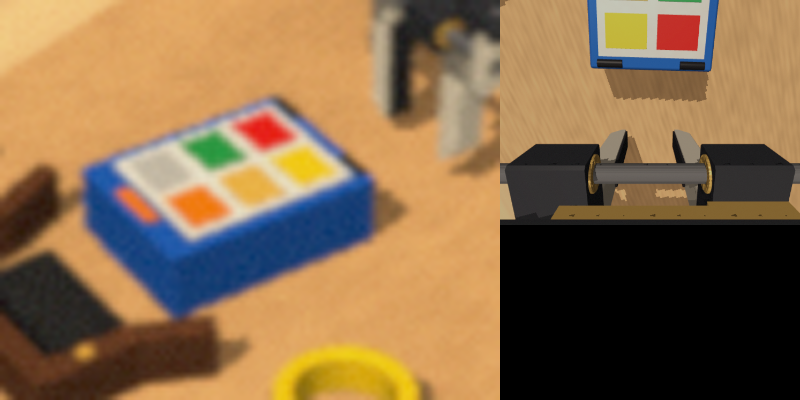

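Lid corners in the crop (crop/5 plus (240,190)): (85,172), (278,95), (373,178) and (175,257). Base corners are at (180,318) and (373,240). Computing the case's offset.

Run:
```python
from h import *
np.set_printoptions(precision=4,suppress=True)
B=lambda q:np.c_[(q[:,:2]-[.582,.0865])@[.284,.959],(q[:,:2]-[.582,.0865])@[-.959,.284]]
S=lambda p:np.array(p)/5+[239.6,189.6]
q=B(cast("side",S([(85,172),(278,95),(373,178),(178,257)]),.04));print(q,q.mean(0))
print(B(cast("side",S([(85,232),(180,318),(373,240)]),0)))
b=cast("top",np.array([(147,150),(83,338),(280,177),(210,393)])/4+[199.6,139.6],.03);print(B(b))
```

```text
[[-0.0266 -0.0528]
 [-0.1463 -0.0532]
 [-0.1425  0.0349]
 [-0.0268  0.0326]] [-0.0855 -0.0096]
[[-0.0266 -0.0559]
 [-0.0283  0.0305]
 [-0.1439  0.0346]]
[[ 0.0713 -0.0674]
 [ 0.0717  0.0666]
 [-0.02   -0.0767]
 [-0.0205  0.076 ]]
```

{"op": "carry_out", "data": {
  "plan": [0.017,0.058,0,0,0,0,0.034,0.115,0,0,0,0,0.048,0.161,0,0,0,0,0.053,0.18,0,0,0,0,0.059,0.199,0,0,0,0,0.061,0.22,0,0,0,0,0.062,0.24,0,0,0,0,0.064,0.26,0,0,0,0]
}}

```text
t: 4.45
eef_pos: [0.5452, -0.0496, 0.0189]
eef_rot: [0.0, 0.803, 0.596, 0.0]
force: [-0.6, -2.5, 1.1]
grip_width: 0.0418
gripper_force: 1.3
```

```bash
cat >> h.py <<'E'
B=lambda q:np.c_[(q[:,:2]-[.582,.0865])@[.284,.959],(q[:,:2]-[.582,.0865])@[-.959,.284]]
def look():
    np.set_printoptions(precision=4,suppress=True)
    a=grab_frame("side");s=get_state()
    hsv=cv2.cvtColor(a,cv2.COLOR_RGB2HSV);m=cv2.inRange(hsv,(105,150,40),(130,255,255));m[:190]=0;m[290:]=0;m[:,:200]=0;m[:,340:]=0
    c=max(cv2.findContours(m,0,1)[0],key=cv2.contourArea);p=cv2.approxPolyDP(cv2.convexHull(c),2.5,True)[:,0]
    print(s["t"],"tool bay",B(s["eef_pos"][None]),s["force"],"\n",p.tolist(),"\n z.04",B(cast("side",p,.04)).round(3).tolist(),"\n z0",B(cast("side",p,0)).round(3).tolist())
    return a
E
python3 -c "from h import *;look()"
```

```text
4.5 tool bay [[-0.1403 -0.0031]] [-1.0599 -0.1119  0.3859] 
 [[254, 227], [310, 227], [310, 237], [279, 252], [270, 252], [255, 238]] 
 z.04 [[-0.015, -0.046], [-0.129, 0.035], [-0.105, 0.068], [-0.011, 0.073], [0.006, 0.061], [0.007, -0.006]] 
 z0 [[-0.041, -0.093], [-0.162, -0.008], [-0.137, 0.026], [-0.038, 0.031], [-0.02, 0.019], [-0.019, -0.051]]
```

{"op": "carry_out", "data": {
  "plan": [0.004,0.024,0,0,0,0,0.008,0.048,0,0,0,0,0.012,0.072,0,0,0,0,0.016,0.096,0,0,0,0,0.02,0.12,0,0,0,0,0.024,0.144,0,0,0,0,0.028,0.168,0,0,0,0,0.032,0.192,0,0,0,0]
}}

```text
t: 5.17
eef_pos: [0.5531, -0.001, 0.0186]
eef_rot: [-0.0, 0.803, 0.597, -0.0]
force: [-1.0, -2.5, 3.4]
grip_width: 0.042
gripper_force: 1.4
```

Run:
```python
from h import *
a=look();w=grab_frame("wrist")
cv2.imwrite("pics/b4.png",np.hstack([cv2.resize(a[180:280,210:330],(480,400),interpolation=2),cv2.copyMakeBorder(cv2.resize(w,(320,240)),0,160,0,0,0)])[:,:,::-1])
```

```text
5.2167 tool bay [[-0.0912  0.003 ]] [ 0.1021  0.2398 -0.1923] 
 [[296, 236], [295, 247], [252, 259], [238, 247], [238, 235], [241, 233]] 
 z.04 [[-0.079, 0.045], [-0.053, 0.079], [0.054, 0.058], [0.058, 0.001], [0.035, -0.04], [0.025, -0.043]] 
 z0 [[-0.11, 0.002], [-0.081, 0.038], [0.031, 0.016], [0.035, -0.044], [0.011, -0.087], [-0.0, -0.09]]
```

View pics/b4.png

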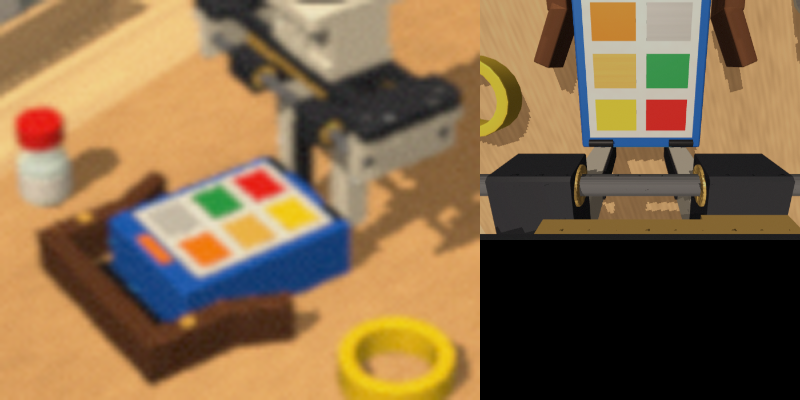

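The case has entered the bay centred and straight, with a gap of about 23 mm to the end wall. I finish with a slow straight push.

{"op": "carry_out", "data": {
  "plan": [0.006,0.019,0,0,0,0,0.011,0.038,0,0,0,0,0.016,0.054,0,0,0,0,0.019,0.065,0,0,0,0,0.022,0.075,0,0,0,0,0.024,0.082,0,0,0,0,0.026,0.088,0,0,0,0,0.027,0.092,0,0,0,0]
}}

```text
t: 5.93
eef_pos: [0.5598, 0.0207, 0.0187]
eef_rot: [0.0, 0.802, 0.597, -0.0]
force: [-2.0, -14.4, 0.3]
grip_width: 0.0416
gripper_force: 7.0
```

```bash
python3 -c "from h import *;look()"
```

```text
5.9833 tool bay [[-0.0695  0.0026]] [-1.217  -6.4516 -0.4353] 
 [[288, 249], [249, 260], [229, 239], [234, 236], [287, 238]] 
 z.04 [[-0.035, 0.076], [0.062, 0.057], [0.061, -0.038], [0.045, -0.042], [-0.057, 0.039]] 
 z0 [[-0.063, 0.034], [0.039, 0.015], [0.038, -0.086], [0.021, -0.089], [-0.086, -0.004]]
```

14 N of resistance means it has reached the wall. I nudge once more to seat it square, then retreat and check.

{"op": "carry_out", "data": {
  "plan": [0.001,0.003,0,0,0,0,0.002,0.005,0,0,0,0,0.002,0.005,0,0,0,0,0.002,0.005,0,0,0,0]
}}

```text
t: 6.32
eef_pos: [0.5599, 0.0207, 0.0186]
eef_rot: [0.001, 0.802, 0.597, -0.001]
force: [-2.8, -16.3, 0.9]
grip_width: 0.0419
gripper_force: 8.2
```

Seated: the force stays steady and the tool no longer advances. Retreating.

{"op": "carry_out", "data": {
  "plan": [-0.01,-0.03,0,0,0,0,-0.03,-0.1,0,0,0,0,-0.06,-0.2,0,0,0,0,-0.1,-0.32,0.1,0,0,0,-0.13,-0.44,0.25,0,0,0,-0.16,-0.54,0.4,0,0,0,-0.18,-0.6,0.5,0,0,0,-0.18,-0.6,0.5,0,0,0]
}}

```text
t: 6.98
eef_pos: [0.5172, -0.1311, 0.1497]
eef_rot: [0.004, 0.803, 0.596, 0.003]
force: [0.3, -0.5, 1.0]
grip_width: 0.0418
gripper_force: 0.0
```

{"op": "carry_out", "data": {
  "plan": [0,-0.12,0,0,0,0,0,-0.25,0,0,0,0,0,-0.4,0,0,0,0,0,-0.55,0,0,0,0,0,-0.65,0,0,0,0,0,-0.7,0,0,0,0,0,-0.7,0,0,0,0]
}}

```text
t: 7.57
eef_pos: [0.5151, -0.3041, 0.1431]
eef_rot: [0.0, 0.803, 0.596, 0.0]
force: [0.3, 0.8, -0.8]
grip_width: 0.0419
gripper_force: 0.0
```

Run:
```python
from h import *
a=look();b=grab_frame("top")
cv2.imwrite("pics/b5.png",np.hstack([cv2.resize(a[190:290,210:310],(400,400),interpolation=2),cv2.resize(b[150:250,200:300],(400,400),interpolation=2)])[:,:,::-1])
```

```text
7.6167 tool bay [[-0.3919 -0.0463]] [ 0.139   1.1755 -0.7941] 
 [[288, 249], [249, 260], [229, 239], [234, 236], [288, 239]] 
 z.04 [[-0.035, 0.076], [0.062, 0.057], [0.061, -0.038], [0.045, -0.042], [-0.057, 0.044]] 
 z0 [[-0.063, 0.034], [0.039, 0.015], [0.038, -0.086], [0.021, -0.089], [-0.086, 0.001]]
```

View pics/b5.png

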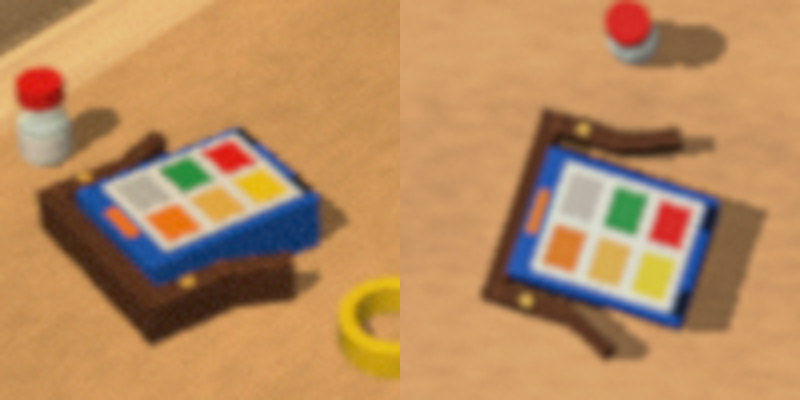

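The case lies lid up in the bay, square and flush with the end wall. In the top crop its front edge, (555,150) to (508,275), is parallel to the wall. The paint and tape are untouched and the arm is clear.

```bash
python3 -c "from rig import *;print(job_done())"
```

```text
the job is handed in; nothing more can be done
None
```

The job is handed in: I tipped the case onto its back, lid up, and pushed it square against the bay's end wall in about 8 s, touching nothing else on the bench; the judge's result was not shown.

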